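# Roll the four-way tube rack to its blue face and square it into the corner stop

## Task

The four-way tube rack lies with its blue face down. Without ever lifting it off the bench, roll it over sideways one face at a time, letting it settle on each face, until the blue face with the three big wells is on top; then push it snugly into the inner corner of the aluminium L-shaped stop, with its long side flat along the long rail and its end against the short arm. Leave the three small bottles where they stand.

Things in the scene. Friction and masses are not known exactly. Their poses are not given: they have to be found in the camera images.
- rack: Four-way tube rack: square bar 130 mm long (x axis), 56 x 56 mm section, about 0.3 kg, origin at its centre; +z points out of the blue face. Dark rubber strips on the long edges grip the bench (friction about 1): pushed near the top of a long side (about 2 N) it tips over its far bottom edge and past 45 degrees falls on by itself; pushed near the bench it slides. Wells are for show (solid).
- rack_blue (a point): Centre of the rack's blue face, which has three 30 mm wells; the other faces are white with smaller wells. Each end plate has a blue bar beside the blue face. Blue starts underneath; the rack starts left (+y) of the long rail, its long sides along the rail within 0.2 rad and over 115 mm clear of it: two quarter rolls toward the rail (56 mm each) bring blue up with room left to slide.
- corner_stop: Fixed L-shaped aluminium stop, 30 mm high, 12 mm thick. Origin at the inner corner on the bench, z up. The long rail runs 200 mm along -x, its flat working face at y = 0 looking to +y; the short arm runs 50 mm along +y, its working face at x = 0 looking to -x. Low screw flanges lie outside only. In this frame a rack pushed home has its centre at x = -65, y = +28, z = +28 mm.
- green_dropper: Small brown dropper bottle with a green cap, 25 mm across, 65 mm high, loose, behind the long rail; origin under its centre. Leave alone.
- teal_dropper: Small white dropper bottle with a teal cap, 24 mm across, 62 mm high, loose, beyond the short arm; origin under its centre. Leave alone.
- white_bottle: Small plain white bottle, 21 mm across, 54 mm high, loose, on the far side of the rack's lane; origin under its centre. Leave alone.
Mind the look-alikes: they are no part of the job. What is shaped like the rack but orange is not meant. Several things have the shape of the corner_stop; the one meant has the colours described above.

How it is judged:
On the way, in this order (a step that is already met when the one before it is completed fails the run):
1. the rack has rolled one quarter turn and rests flat on a side face (angle between rack's own z axis and vertical between 1.49 and 1.65 rad and linear speed of rack below 0.02 m/s and angular speed of rack below 0.1 rad/s and height (world z) of rack below 0.031 m), for 0.2 s.
2. the rack has rolled on and rests with the blue face up (angle between rack's own z axis and vertical below 0.06 rad and linear speed of rack below 0.02 m/s and angular speed of rack below 0.1 rad/s and height (world z) of rack below 0.031 m), for 0.2 s.
At the end, for the whole second after the job is handed in: The rack rests on the bench, blue face up (within 0.06 rad), its long side along the long rail (within 0.05 rad) and in contact or within about 5 mm of it, its end within about 5 mm of the short arm (all of step 2 and y of rack in the frame of corner_stop between 0.024 and 0.033 m and x of rack in the frame of corner_stop between -0.07 and -0.061 m and angle between the x axis of rack and the x axis of corner_stop, either way round below 0.05 rad); the robot touches nothing.
It fails at once if the rack was lifted off the bench (its centre rose above 55 mm; rolling raises it only to 40 mm) (height (world z) of rack above 0.055 m).
It fails at once if the green dropper was moved more than 20 mm (distance of green_dropper from where it was at the start of the episode above 0.02 m).
It fails at once if the teal dropper was moved more than 20 mm (distance of teal_dropper from where it was at the start of the episode above 0.02 m).
It fails at once if the white bottle was moved more than 20 mm (distance of white_bottle from where it was at the start of the episode above 0.02 m).
It also fails if it takes over 72 s, if anything falls off the work surface, if the arm or the gripper's body presses on something with over 40 N, if the wrist force passes 120 N, or if a joint passes its speed limit or range.

## Robot

A 6-joint arm with a two-finger parallel gripper is mounted at the origin on a cart in front of the work surface, level with it; the furniture and walls round the work are solid. World frame = base frame: x ahead of the robot, y to its left, z up, the work surface at z = 0. Lengths are in m, angles in rad, forces in N, time in s.
With the tool pointing down it reaches from about 0.275 to 0.725 m from the base axis. Payload 15.9 kg.
Tool frame: the origin (TCP) lies midway between the tips of the shut fingers; the grasp point (between the pads) lies 19 mm behind it; z points along the fingers, y is the direction in which the jaws open and shut (so a half turn about z gives the same grasp; the last joint's range is limited). The gripper opens to 85 mm and grips with 20 to 120 N. Pads are 22 mm wide; open, the fingers measure 114 mm over their backs; the gripper's body (76 mm by 85 mm) begins 54 mm behind the grasp point. The pads swing forward as they close: fully open they stand 13 mm farther back than shut.
Start: joints at [-1.149, 0.213, -0.034, 1.323, 0, 1.571], TCP at [0.205, -0.456, 0.231] pointing down, gripper open.
Joint ranges: [-2.98, 2.98], [-0.74, 1.72], [-1.14, 1.35], [-2.1, 2.04], [-1.57, 1.44], [-3.14, 3.14]. Speed limits (rad/s): [1.89, 1.89, 2.39, 2.57, 3.14, 3.14].

## Interface

Orientations are given as a 3x3 rotation matrix whose columns are the frame's x, y, z axes.
In Python, from rig import ctrl, hand, eyes, finder gives the robot as it stands. Calls block until the motion is done:
- ctrl.move_pose(position, orientation): joint-space move of the TCP to a pose.
- ctrl.servo_line(position, rot=None, speed=0.15): straight line of the TCP; rot=None keeps the orientation; speed is the mean speed in m/s.
- ctrl.move_joints(angles): joint-space move.
- hand.open_jaws() and hand.gripper_close(squeeze=None): open the fingers fully, or close them until they stop; squeeze is the grip in N (None keeps the last).
- ctrl.dwell(seconds).
- ctrl.solve_ik(position, orientation): joint angles nearest the present ones, or None.
- ctrl.get_state(): the state.
- eyes.read_camera(name): name is "scene" or "top"; returns the picture (384x512x3 uint8, red, green, blue); there is no depth.
- eyes.camera_model(name): a dict with "fx", "fy", "cx", "cy" (pixels), "k1" (the pictures are not rectified: a ray, as slopes to the right and down, at radius r is drawn at 1 + k1 r^2 times it, then the intrinsics apply), "rvec" (rotation vector, rad) and "tvec" (3), from world to camera coordinates, as OpenCV has them. Camera axes: x right, y down, z forward; pixel columns grow to the right and rows downward; lengths in m; the calibration is good to about 2 mm. A picture is of the moment at which its call begins. camera_model takes no time and is no camera call.
A pose or a line that the arm cannot do raises ctrl.IKError and nothing moves.
- ctrl.finish_job(): hands the job in, once; it reports no verdict.
Trained networks look in the newest picture that a camera, given by its name, has taken for a name from the list of things; names that differ only in an ending like _2 or _b are one class to them, and where a whole thing is asked for, a point or a joint stands for the part that bears it (a point fixed in the world has none). Each returns a list of dicts, best first, with "conf" (0 to 1); they miss things now and then, are a little off and sometimes report something else, mostly with a low value. They report only what shows in the picture. A call takes as long as a camera call. They do not tell look-alikes from the thing itself.
- finder.boxes_of(camera, label): "point" ([x, y, z] in m, in world coordinates, good to about 4 mm: the middle of the surface that is visible of it).
- finder.cut_out(camera, label): "region" (384x512 bool, what is visible of it).
The state is a dict: "time": time; "qpos": joint angles; "dq": joint speeds; "effort": joint torques, N m; "eef_pos": TCP position; "orientation": TCP orientation; "contact_force": force on the tool from outside, world axes, zero at the start; "wrist_torque": the same for the moment, N m; "grip_width": opening from 0.0 (shut) to 1.0 (fully open).
Only numpy, scipy, OpenCV 4.12 (cv2) and the standard library are available. Lean on these libraries where they do the work, as an engineer would, in place of code of your own. Each camera call takes 0.05 s, during which the arm holds its last target.

## Working session

There is one attempt and no reset: what is moved stays moved. The work goes in short steps, each a Python script; the robot and the scene stay as the last script left them, time stands still between calls to the robot, and variables do not carry over. Pictures are saved under pics/ and viewed, and the job is handed in when it is done.

```bash
ls; mkdir -p pics; python3 - <<'E'
from rig import ctrl, hand, eyes, finder
import cv2, numpy as np
for c in ["scene","top"]:
    im=eyes.read_camera(c); cv2.imwrite(f"pics/{c}0.png",cv2.resize(im[:,:,::-1],(800,600),interpolation=cv2.INTER_CUBIC))
    print(c,eyes.camera_model(c))
    for l in ["rack","corner_stop","green_dropper","teal_dropper","white_bottle"]:
        print(l,[(np.round(d["point"],3).tolist(),round(d["conf"],2)) for d in finder.boxes_of(c,l)])
print(ctrl.get_state())
E
```

```text
pics
scene {'fx': 397.9051730484502, 'fy': 397.9051730484502, 'cx': 256.8790659605788, 'cy': 189.60356092778514, 'k1': 0.03663101979414024, 'rvec': array([ 0.92837133, -2.25875477,  1.29572603]), 'tvec': array([0.45074942, 0.24698578, 0.64492823])}
rack [([0.545, 0.147, 0.047], 0.73), ([0.376, 0.1, 0.048], 0.72)]
corner_stop [([0.611, -0.073, 0.019], 0.74), ([0.384, 0.319, 0.022], 0.64)]
green_dropper [([0.59, -0.176, 0.028], 0.6)]
teal_dropper [([0.771, -0.025, 0.03], 0.68)]
white_bottle [([0.73, 0.154, 0.032], 0.51), ([0.773, -0.019, 0.031], 0.15)]
top {'fx': 445.87310299106264, 'fy': 445.87310299106264, 'cx': 257.8282014642536, 'cy': 190.0059994682273, 'k1': -0.042531059020231014, 'rvec': array([ 2.13751765, -2.18167572,  0.18052859]), 'tvec': array([0.0434889 , 0.59677115, 1.20086105])}
rack [([0.554, 0.13, 0.055], 0.77), ([0.386, 0.087, 0.056], 0.76)]
corner_stop [([0.624, -0.09, 0.004], 0.83), ([0.395, 0.306, 0.007], 0.8)]
green_dropper [([0.586, -0.179, 0.038], 0.39), ([0.626, -0.088, 0.006], 0.29)]
teal_dropper []
white_bottle []
{'time': 0.6, 'qpos': array([-1.14901840e+00,  2.12883230e-01, -3.44161067e-02,  1.32344723e+00,
        1.94293660e-05,  1.57078556e+00]), 'dq': array([ 1.70286544e-03,  1.70842277e-03,  4.52986041e-04, -1.06793659e-03,
        2.03954173e-06,  2.23518140e-03]), 'effort': array([ 1.11883783e-04, -6.85692716e+01,  4.87203562e+01,  1.34024001e-03,
        8.85402778e-05,  2.43002461e-06]), 'eef_pos': array([ 0.20469794, -0.4561804 ,  0.23130782]), 'orientation': array([[ 9.12358121e-01,  4.09393036e-01,  3.80980132e-05],
       [ 4.09393038e-01, -9.12358120e-01, -3.74461706e-05],
       [ 1.94288302e-05,  4.97613792e-05, -9.99999999e-01]]), 'contact_force': array([-0.63470127,  0.21003017, -0.01293136]), 'wrist_torque': array([0.02840517, 0.03699449, 0.03175324]), 'grip_width': 0.9969570562689597}
```

View pics/scene0.png

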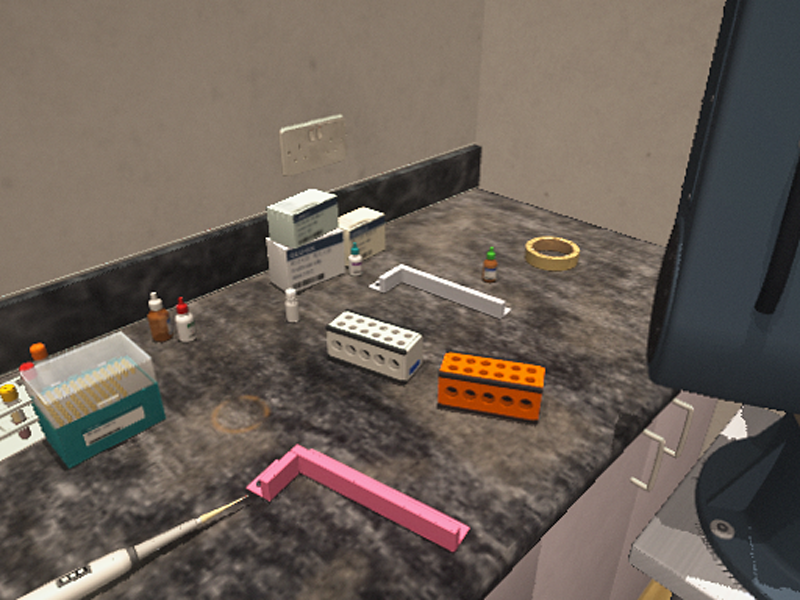

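View pics/top0.png

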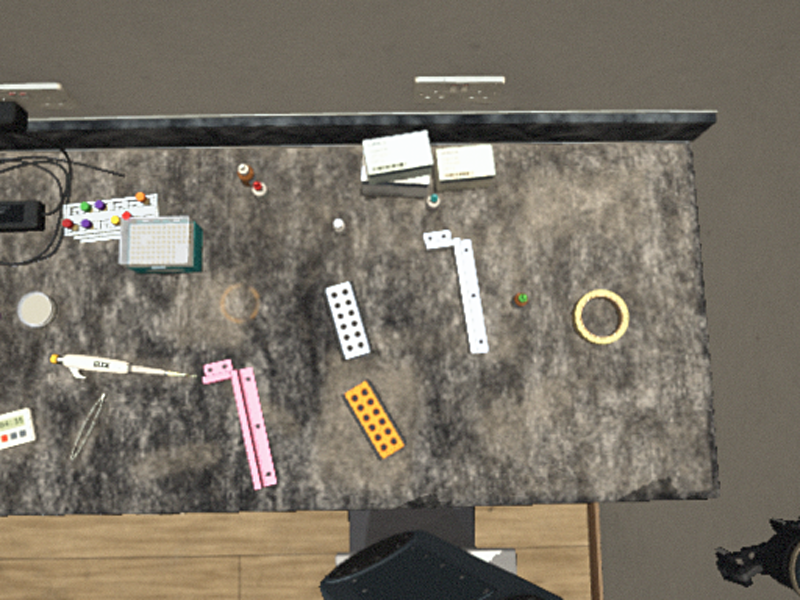

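The white rack is at about (347,320) in the top view. The silver stop is at (470,295), with its short arm at the top. The pink stop and the orange rack are the look-alikes. Next I measure precise poses from the masks.

```bash
cat > h.py <<'E'
import numpy as np, cv2
from rig import ctrl, hand, eyes, finder
from scipy.optimize import minimize
CM={c:eyes.camera_model(c) for c in ["scene","top"]}
def KD(c):
    m=CM[c]; return np.array([[m["fx"],0,m["cx"]],[0,m["fy"],m["cy"]],[0,0,1.]]),np.array([m["k1"],0,0,0.])
def proj(c,P):
    K,D=KD(c);m=CM[c]
    return cv2.projectPoints(np.asarray(P,float).reshape(-1,3),np.array(m["rvec"]),np.array(m["tvec"]),K,D)[0].reshape(-1,2)
def unproj(c,uv,z):
    K,D=KD(c);m=CM[c];R=cv2.Rodrigues(np.array(m["rvec"]))[0]
    n=cv2.undistortPoints(np.asarray(uv,float).reshape(-1,1,2),K,D).reshape(-1,2)
    d=np.c_[n,np.ones(len(n))]@R; o=-R.T@np.array(m["tvec"])
    return o+d*((z-o[2])/d[:,2])[:,None]
def boxpts(x,y,a,L=.13,W=.056,H=.056):
    c,s=np.cos(a),np.sin(a)
    return np.array([[x+c*i*L/2-s*j*W/2,y+s*i*L/2+c*j*W/2,k*H] for i in(-1,1) for j in(-1,1) for k in(0,1)])
S=8
def hullmask(c,P):
    m=np.zeros((384*4,512*4),np.uint8); h=cv2.convexHull(((proj(c,P)+.5)*4-.5).astype(np.float32))
    cv2.fillPoly(m,[np.round(h*16).astype(np.int32)],255,shift=4)
    return cv2.resize(m,(512,384),interpolation=cv2.INTER_AREA)/255.
def pick(c,label,near):
    best=None
    for d in finder.cut_out(c,label):
        m=d["region"]; ys,xs=np.nonzero(m); 
        p=unproj(c,[[xs.mean(),ys.mean()]],.03)[0]
        e=np.hypot(*(p[:2]-near[:2]))
        if best is None or e<best[0]: best=(e,m,d["conf"])
    return best
def fitrack(near,a0=0.,cams=("top","scene")):
    ms={}
    for c in cams:
        b=pick(c,"rack",near)
        if b and b[0]<.06: ms[c]=b[1].astype(float)
    def cost(q,only=None):
        t=0
        for c,m in ms.items():
            if only and c!=only: continue
            t+=np.abs(hullmask(c,boxpts(*q))-m).sum()/m.sum()
        return t
    out={}
    for o in list(ms)+[None]:
        best=min((minimize(cost,[near[0],near[1],a],args=(o,),method="Nelder-Mead",options=dict(initial_simplex=[[near[0],near[1],a],[near[0]+.015,near[1],a],[near[0],near[1]+.015,a],[near[0],near[1],a+.15]],xatol=1e-4,fatol=1e-4)) for a in(a0-.15,a0,a0+.15)),key=lambda r:r.fun)
        out[o or "both"]=(np.round(best.x,4).tolist(),round(best.fun,3))
    return out
def snap(c,name,crop=None,k=None):
    im=eyes.read_camera(c)[:,:,::-1]
    if crop: x0,y0,x1,y1=crop; im=im[y0:y1,x0:x1]
    k=min(800/im.shape[1],600/im.shape[0])
    cv2.imwrite("pics/"+name,cv2.resize(im,None,fx=k,fy=k,interpolation=cv2.INTER_CUBIC))
E
python3 - <<'E'
from h import *
for c in ["top","scene"]:
    im=eyes.read_camera(c); cv2.imwrite(f"pics/raw_{c}.png",im[:,:,::-1])
print(fitrack([.55,.14]))
for c in ["top","scene"]:
    b=pick(c,"corner_stop",[.62,-.08]); print(b[0],b[2],b[1].sum()); np.save(f"stop_{c}.npy",b[1])
snap("top","stopzoom.png",(260,140,340,240)); snap("scene","stopzoom_s.png",(220,150,350,215))
E
```

```text
{'top': ([0.5575, 0.1325, 0.2686], np.float64(0.075)), 'scene': ([0.5612, 0.1302, 0.254], np.float64(0.058)), 'both': ([0.5589, 0.1319, 0.2675], np.float64(0.152))}
0.0016620297285756694 0.67 1101
0.03405068053085313 0.73 1004
```

View pics/stopzoom.png

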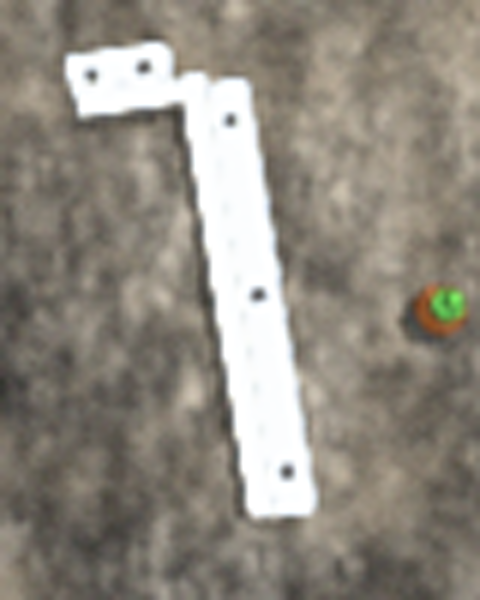

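View pics/stopzoom_s.png

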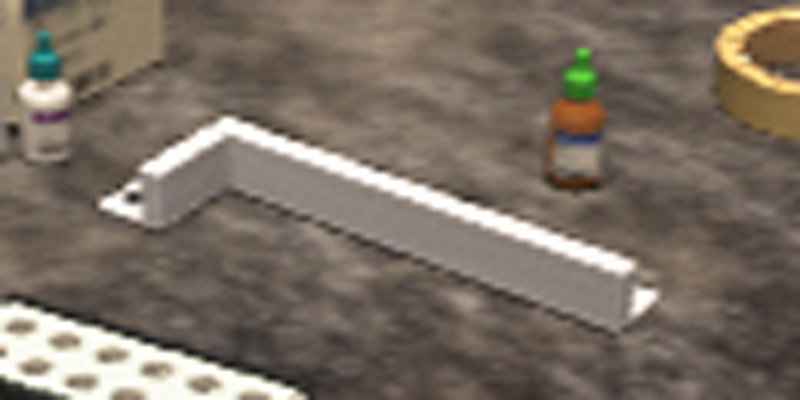

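```bash
python3 - <<'E'
from h import *
def z2(p,o,k): return (np.array(p,float)+.5)/k-.5+np.array(o)
k=800/130; o=(220,150)
print("scene z0 corner, railend, armend\n",unproj("scene",z2([(230,188),(618,332),(155,228)],o,k),0).round(4))
print("scene z.03\n",unproj("scene",z2([(230,135),(628,276),(157,180)],o,k),.03).round(4))
print("top z.03: rail edge, arm edge\n",unproj("top",z2([(190,112),(248,516),(80,117),(180,102)],(260,140),6),.03).round(4))
# silhouette fit
ms={c:np.load(f"stop_{c}.npy").astype(float) for c in("top","scene")}
def parts(x,y,a):
    c,s=np.cos(a),np.sin(a);R=np.array([[c,-s],[s,c]])
    def bx(x0,x1,y0,y1,h): return np.array([np.r_[R@[X,Y]+[x,y],z] for X in(x0,x1) for Y in(y0,y1) for z in(0,h)])
    return [bx(-.2,.012,-.012,0,.03),bx(0,.012,-.012,.05,.03)],[bx(-.2,0,-.033,-.012,.003),bx(.012,.033,.0,.05,.003)]
import sys
def cost(q,cs):
    A,B=parts(*q);t=0
    for c in cs:
        m=ms[c]; r=np.max([hullmask(c,P) for P in A],0); f=np.max([hullmask(c,P) for P in A+B],0)
        rr=f
        t+=np.abs(rr-m).sum()/m.sum()
    return t
for cs in(["top"],["scene"],["top","scene"]):
    r=minimize(cost,[.70,-.05,.13],args=(cs,),method="Nelder-Mead",options=dict(initial_simplex=[[.70,-.06,.13],[.715,-.06,.13],[.70,-.045,.13],[.7,-.06,.2]],xatol=1e-4,fatol=1e-4)); print(cs,r.x.round(4),r.fun)
im={c:cv2.imread(f"pics/raw_{c}.png") for c in ms}
v=[]
for c,(x0,y0,x1,y1) in dict(top=(190,130,340,240),scene=(190,150,350,260)).items():
    I=cv2.resize(im[c][y0:y1,x0:x1],None,fx=5,fy=5,interpolation=cv2.INTER_CUBIC)
    A,B=parts(*r.x)
    for P in A+B+[boxpts(.5589,.1319,.2675)]:
        uv=((proj(c,P)-[x0,y0]+.5)*5-.5)
        for i in range(8):
            for j in range(i):
                if bin(i^j).count("1")==1: cv2.line(I,tuple(int(t) for t in uv[i]),tuple(int(t) for t in uv[j]),(0,0,255) if P is not B[0] and P is not B[1] else (0,255,0),1)
    cv2.imwrite(f"pics/fit_{c}.png",I)
E
```

```text
scene z0 corner, railend, armend
 [[ 0.6987 -0.067   0.    ]
 [ 0.5006 -0.0926  0.    ]
 [ 0.6966 -0.0179  0.    ]]
scene z.03
 [[ 0.6949 -0.063   0.03  ]
 [ 0.4963 -0.0893  0.03  ]
 [ 0.688  -0.0113  0.03  ]]
top z.03: rail edge, arm edge
 [[ 0.6888 -0.0663  0.03  ]
 [ 0.4967 -0.0871  0.03  ]
 [ 0.6873 -0.0139  0.03  ]
 [ 0.6937 -0.0617  0.03  ]]
['top'] [ 0.6948 -0.0641  0.13  ] 0.1056650816548236
['scene'] [ 0.6992 -0.0653  0.1153] 0.08253261463948129
['top', 'scene'] [ 0.6974 -0.0638  0.1295] 0.21811731187837918
```

View pics/fit_top.png

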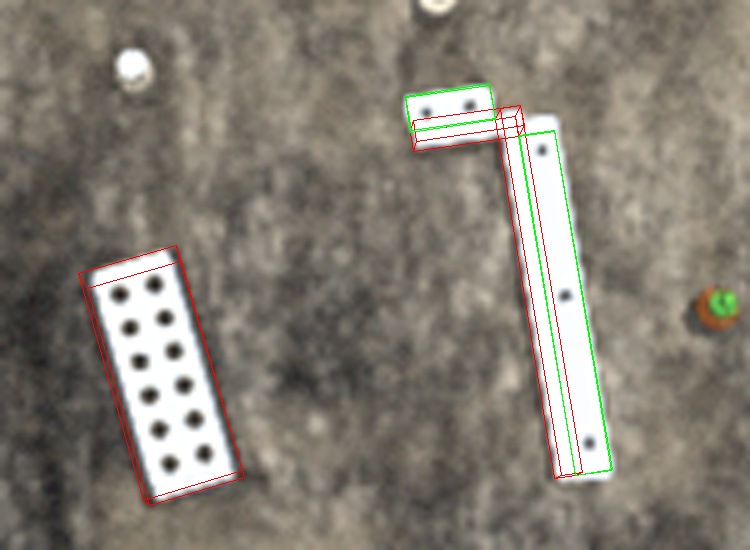

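View pics/fit_scene.png

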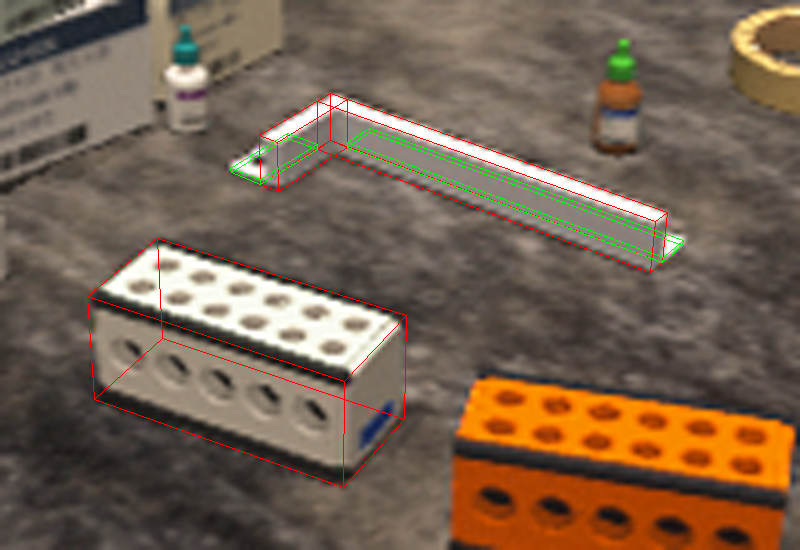

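Both fits agree with the pictures to 2–3 mm: the stop corner is at about (0.697,-0.065), angle 0.127, and the rack at (0.559,0.131), angle 0.265. I'll do the first roll with the jaws open along the rack, so two contact points push near the top.

```bash
cat >> h.py <<'E'
def rotm(a):
    # tool z down, tool y along direction a
    y=np.array([np.cos(a),np.sin(a),0]); z=np.array([0,0,-1.]); return np.c_[np.cross(y,z),y,z]
def pick_rot(p,a):
    q0=ctrl.get_state()["qpos"]; best=None
    for b in(a,a+np.pi):
        q=ctrl.solve_ik(p,rotm(b))
        if q is not None:
            e=np.abs(np.array(q)-q0).max()
            if best is None or e<best[0]: best=(e,rotm(b),q)
    return best
def rel(x,y,a,u,v,z):
    return np.array([x+u*np.cos(a)-v*np.sin(a),y+u*np.sin(a)+v*np.cos(a),z])
def F(): return ctrl.get_state()["contact_force"].round(1)
STOP=(.697,-.065,.127)
def roll(x,y,a,off=.075,end=.004):
    p=rel(x,y,a,0,off,.20); e,R,q=pick_rot(p,a); print("q",np.round(q,2),e)
    ctrl.move_pose(p,R)
    ctrl.servo_line(rel(x,y,a,0,off,.036),speed=.2)
    f0=F()
    for v in(.045,.030,.020,.012,end):
        ctrl.servo_line(rel(x,y,a,0,v,.036),speed=.08); print(v,F()-f0)
    ctrl.dwell(.4)
    ctrl.servo_line(rel(x,y,a,0,off,.036),speed=.25)
    ctrl.servo_line(rel(x,y,a,0,off,.12),speed=.3); print(ctrl.get_state()["time"])
E
python3 - <<'E'
from h import *
roll(.559,.131,.265)
snap("scene","s1.png"); snap("top","t1.png")
E
```

```text
q [0.36 0.38 0.11 1.3  0.   1.67] 1.5096233380848918
0.045 [ 1.  -0.2 -0.8]
0.03 [ 0.7  0.2 -1.1]
0.02 [ 0.9  0.3 -1. ]
0.012 [ 1.  -0.5 -0.7]
0.004 [ 0.8  0.  -1.9]
7.4833
```

View pics/s1.png

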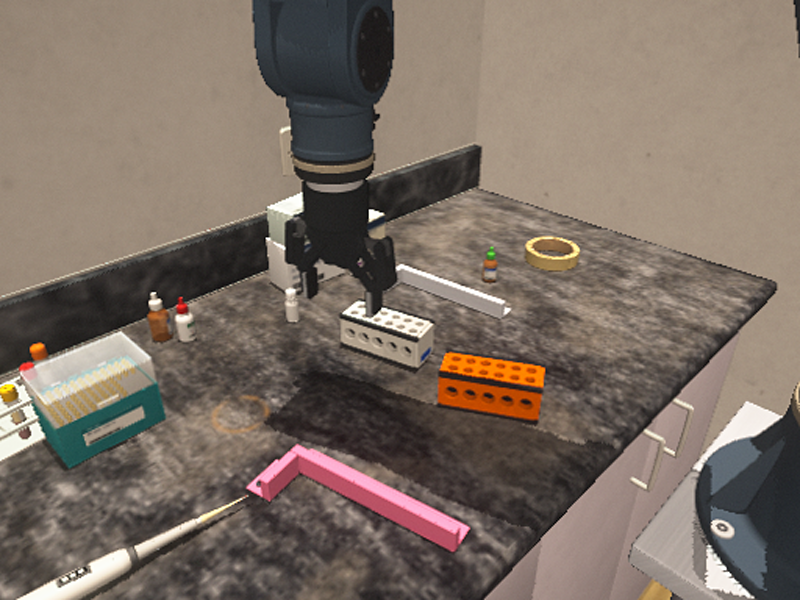

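View pics/t1.png

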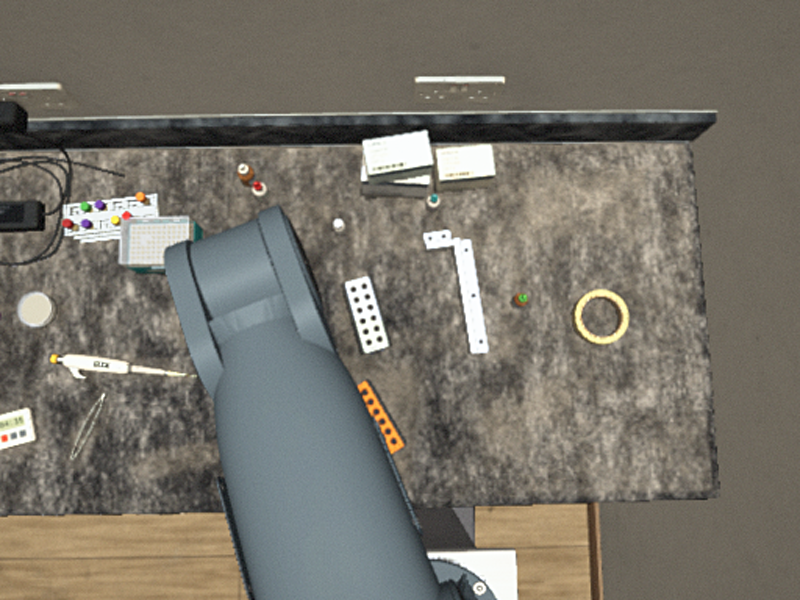

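```bash
python3 - <<'E'
from h import *
snap("scene","s1z.png",(200,170,300,245))
print(fitrack([.565,.098],.265,("top",)), ctrl.get_state()["eef_pos"])
E
```

```text
{'top': ([0.5675, 0.0984, 0.2739], np.float64(0.06)), 'both': ([0.5675, 0.0984, 0.2739], np.float64(0.06))} [0.53872253 0.20274826 0.11880855]
```

View pics/s1z.png

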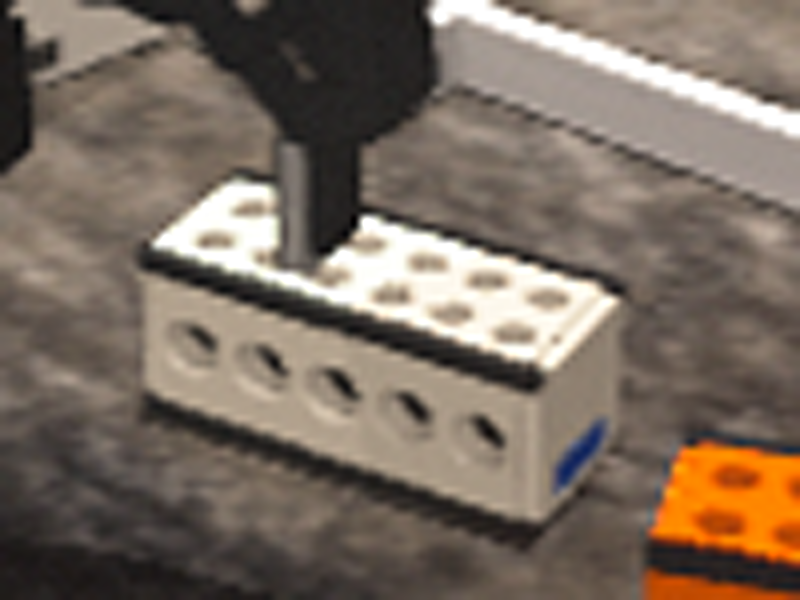

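The rack slid 34 mm without tipping. The finger's friction on the rising face pressed it down. There is still room for two rolls, with the rack centre at y≈0.178 in the stop frame. I'll now follow the arc of the contact point, rising with the face.

```bash
cat >> h.py <<'E'
def arcroll(x,y,a,hc=.047,off=.060,half=.010,tmax=52,dtip=.013,lift=1.1,fromabove=True,test=None):
    piv=-.028
    if fromabove:
        p=rel(x,y,a,0,off+.01,.14); e,R,q=pick_rot(p,a); print("e",e)
        ctrl.servo_line(p,R,speed=.3)
    ctrl.servo_line(rel(x,y,a,0,off,hc-dtip),speed=.2)
    f0=F()
    ctrl.servo_line(rel(x,y,a,0,.028+half+.001,hc-dtip),speed=.1); print("c",F()-f0)
    for th in list(range(6,tmax,6))+[tmax]:
        t=np.radians(th); X=-.056;Z=hc
        dx=-(X*np.cos(t)+Z*np.sin(t)) # distance to left of pivot
        dz=-X*np.sin(t)+Z*np.cos(t)
        ctrl.servo_line(rel(x,y,a,0,piv+dx+half,hc+(dz-hc)*lift-dtip),speed=.09); print(th,(F()-f0).round(1))
        if test and th>=test: return
E
python3 - <<'E'
from h import *
arcroll(.5675,.0984,.270,test=24)
snap("scene","s2z.png",(200,170,300,245)); print(ctrl.get_state()["time"])
E
```

```text
e 0.0720216148386803
c [0.5 0.  0.3]
6 [0.6 3.  0.8]
12 [0.7 2.4 2.8]
18 [-0.2  1.7  2.7]
24 [0.6 1.3 2.8]
10.0667
```

View pics/s2z.png

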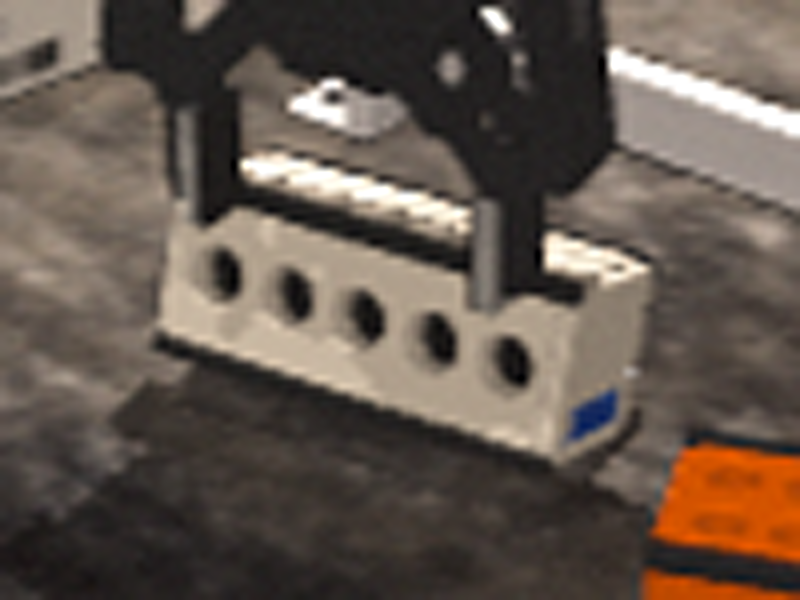

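The rack is tipping nicely at about 24°, with its left bottom edge lifted. I'll continue the arc.

```bash
cat >> h.py <<'E'
def arccont(x,y,a,th0,tmax,hc=.047,half=.010,dtip=.013,lift=1.1,sp=.09):
    f0=F()
    for th in list(range(th0,tmax,6))+[tmax]:
        t=np.radians(th); X=-.056;Z=hc
        dx=-(X*np.cos(t)+Z*np.sin(t)); dz=-X*np.sin(t)+Z*np.cos(t)
        ctrl.servo_line(rel(x,y,a,0,-.028+dx+half,hc+(dz-hc)*lift-dtip),speed=sp); print(th,(F()-f0).round(1))
def retreat(x,y,a,off=.06):
    ctrl.dwell(.5)
    p=ctrl.get_state()["eef_pos"]; ctrl.servo_line([p[0],p[1],.12],speed=.3)
    ctrl.servo_line(rel(x,y,a,0,off,.12),speed=.35)
E
python3 - <<'E'
from h import *
x,y,a=.5675,.0984,.270
arccont(x,y,a,30,54); retreat(x,y,a)
snap("scene","s3z.png",(200,150,320,240)); print(ctrl.get_state()["time"])
n=rel(x,y,a,0,-.056,0); print(n,fitrack(n,a,("top",)))
E
```

```text
30 [ 1.2 -1.1 -1.2]
36 [ 1.6 -1.6 -0.6]
42 [ 0.8 -1.3 -2.1]
48 [ 1.  -2.2 -1.9]
54 [ 1.7 -2.3 -2.6]
12.5917
[0.58243696 0.04442883 0.        ] {'top': ([0.5669, 0.0985, 0.2735], np.float64(0.059)), 'both': ([0.5669, 0.0985, 0.2735], np.float64(0.059))}
```

View pics/s3z.png

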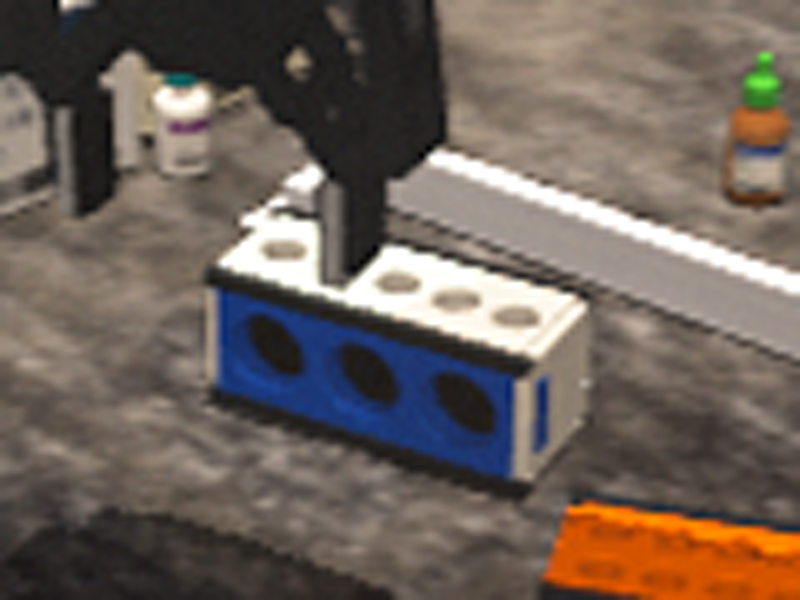

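The first quarter roll is done: the blue face with three wells now looks left and the rack is flat. The top fit was stale because no new top picture was taken, so I refit now.

```bash
python3 - <<'E'
from h import *
eyes.read_camera("top"); eyes.read_camera("scene")
print(fitrack([.582,.044],.27))
E
```

```text
{'top': ([0.582, 0.0421, 0.2787], np.float64(0.058)), 'both': ([0.582, 0.0421, 0.2787], np.float64(0.058))}
```

```bash
python3 - <<'E'
from h import *
x,y,a=.582,.0425,.275
arcroll(x,y,a,off=.055,tmax=54); retreat(x,y,a)
eyes.read_camera("top"); snap("scene","s4z.png",(200,150,320,240)); print(ctrl.get_state()["time"])
n=rel(x,y,a,0,-.056,0); print(n,fitrack(n,a,("top",)))
E
```

```text
e 0.0967752557657966
c [-0.5  0.5 -0.9]
6 [-0.6  3.5  1.4]
12 [-2.   3.3  2.9]
18 [-0.5  2.   1.9]
24 [-1.9  0.7  1.9]
30 [-0.5 -0.1  1.1]
36 [ 0.2  0.8 -0.1]
42 [-0.8  1.  -0.3]
48 [-1.9  0.8 -0.1]
54 [-0.6  0.4 -0.4]
17.75
[ 0.59720663 -0.01139581  0.        ] {'top': ([0.5984, -0.0165, 0.242], np.float64(0.425)), 'both': ([0.5984, -0.0165, 0.242], np.float64(0.425))}
```

View pics/s4z.png

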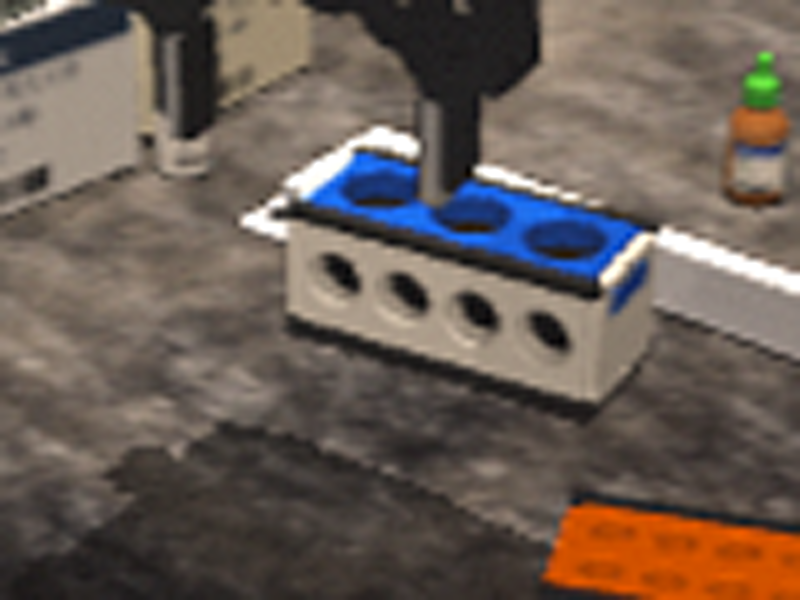

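Blue is up. Now I push low with the open fingers aligned to the stop, squaring the rack against the rail and watching the force.

```bash
cat >> h.py <<'E'
def push(u0,v0,u1,v1,z,fmax=12,step=.004,sp=.06):
    d=np.array([u1-u0,v1-v0]); L=np.hypot(*d); n=int(np.ceil(L/step)); f0=ctrl.get_state()["contact_force"]
    w=rel(0,0,STOP[2],d[0]/L,d[1]/L,0)
    for i in range(1,n+1):
        t=i/n; ctrl.servo_line(rel(*STOP,u0+d[0]*t,v0+d[1]*t,z),speed=sp)
        f=-(ctrl.get_state()["contact_force"]-f0)@w
        if f>fmax: break
    print("end",np.round([u0+d[0]*t,v0+d[1]*t],4),"F",round(f,1),"t",ctrl.get_state()["time"]); return t
E
python3 - <<'E'
from h import *
u=-.088
p=rel(*STOP,u,.135,.12); e,R,q=pick_rot(p,STOP[2]); print(e)
ctrl.servo_line(p,R,speed=.25)
ctrl.servo_line(rel(*STOP,u,.135,.003),speed=.2)
push(u,.135,u,.105,.003,step=.01,sp=.12)
push(u,.105,u,.062,.003)
snap("scene","s5z.png",(200,130,320,220))
ctrl.servo_line(rel(*STOP,u,.10,.003),speed=.25)
ctrl.servo_line(rel(*STOP,u,.12,.13),speed=.3)
eyes.read_camera("top"); print(fitrack([.62,-.045],.127,("top",)))
snap("top","t5z.png",(230,130,330,205))
E
```

```text
0.07703637969226498
end [-0.088  0.105] F -0.6 t 19.8833
end [-0.088   0.0659] F 26.4 t 22.3833
{'both': ([0.62, -0.045, -0.023], np.float64(0.0))}
```

View pics/s5z.png

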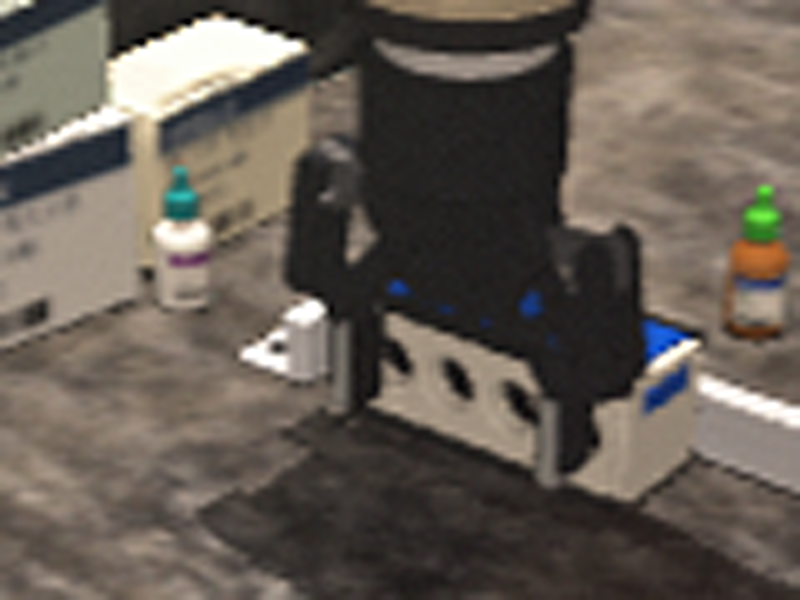

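View pics/t5z.png

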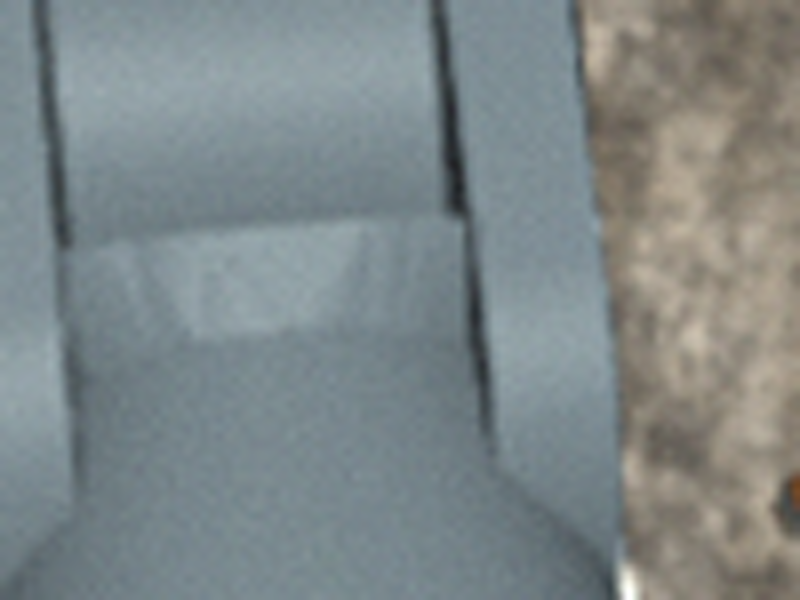

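The rail stopped the rack where I predicted (tool y = 0.066, a sharp 26 N). Next I shut the fingers and push the end toward the short arm.

```bash
python3 - <<'E'
from h import *
hand.gripper_close(20)
ctrl.servo_line(rel(*STOP,-.215,.10,.13),speed=.3)
ctrl.servo_line(rel(*STOP,-.215,.030,.12),speed=.3)
ctrl.servo_line(rel(*STOP,-.215,.028,.015),speed=.25)
push(-.215,.028,-.175,.028,.015,step=.008,sp=.1)
push(-.175,.028,-.136,.028,.015)
ctrl.servo_line(rel(*STOP,-.20,.028,.015),speed=.25)
ctrl.servo_line(rel(*STOP,-.20,.03,.12),speed=.3)
ctrl.servo_line(rel(*STOP,-.27,.10,.16),speed=.3)
eyes.read_camera("top");eyes.read_camera("scene"); print(fitrack([.63,-.045],.127))
snap("top","t6z.png",(230,130,330,205)); snap("scene","s6z.png",(200,130,320,220)); print(ctrl.get_state()["time"])
E
```

```text
end [-0.175  0.028] F 1.0 t 27.2333
end [-0.1477  0.028 ] F 21.5 t 28.9833
{'top': ([0.6251, -0.0409, 0.1224], np.float64(0.041)), 'scene': ([0.6311, -0.0433, 0.1009], np.float64(0.064)), 'both': ([0.6261, -0.0408, 0.1168], np.float64(0.136))}
30.65
```

View pics/s6z.png

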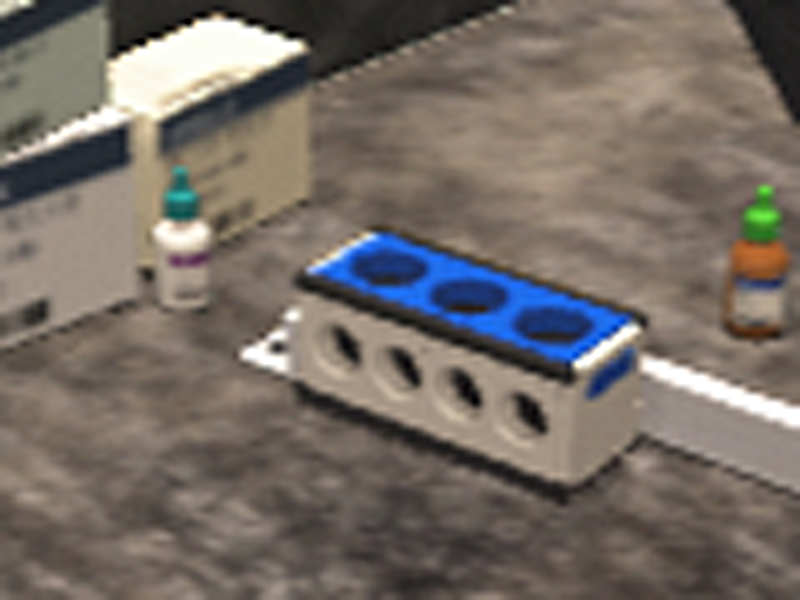

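View pics/t6z.png

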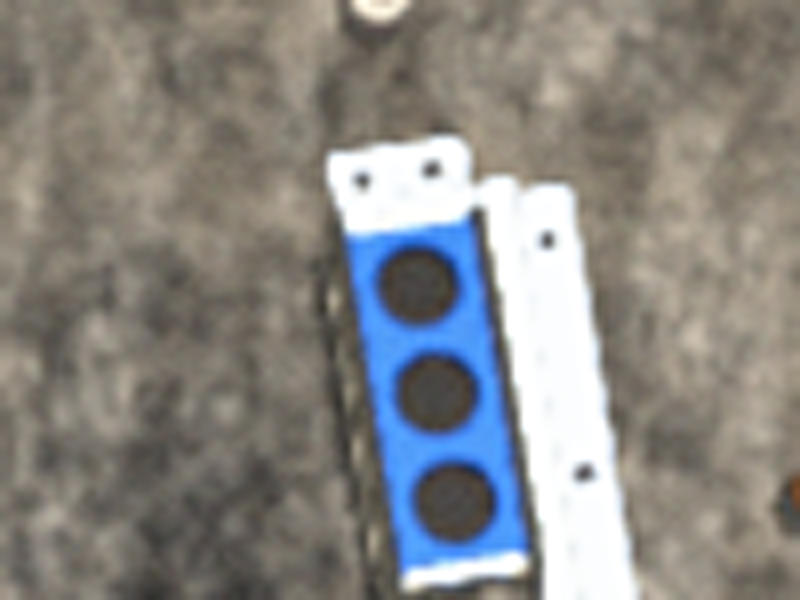

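The rack looks home, but the top fit hints at a gap of up to 3–4 mm to the rail. I have time to re-seat it with a gentle push in each direction.

```bash
python3 - <<'E'
from h import *
hand.open_jaws()
u=-.070
ctrl.servo_line(rel(*STOP,u,.13,.15),speed=.35)
ctrl.servo_line(rel(*STOP,u,.10,.003),speed=.25)
push(u,.10,u,.076,.003,step=.008,sp=.1)
push(u,.076,u,.060,.003,step=.0015,fmax=15)
ctrl.servo_line(rel(*STOP,u,.10,.003),speed=.25)
ctrl.servo_line(rel(*STOP,u,.12,.13),speed=.3)
hand.gripper_close(20)
ctrl.servo_line(rel(*STOP,-.20,.10,.13),speed=.3)
ctrl.servo_line(rel(*STOP,-.20,.024,.12),speed=.3)
ctrl.servo_line(rel(*STOP,-.19,.024,.015),speed=.25)
push(-.19,.024,-.155,.024,.015,step=.008,sp=.1)
push(-.155,.024,-.138,.024,.015,step=.0015,fmax=12)
ctrl.servo_line(rel(*STOP,-.20,.024,.015),speed=.25)
ctrl.servo_line(rel(*STOP,-.20,.03,.12),speed=.3)
ctrl.servo_line(rel(*STOP,-.27,.10,.16),speed=.3)
eyes.read_camera("top");eyes.read_camera("scene"); print(fitrack([.63,-.045],.127))
snap("top","t7z.png",(230,130,330,205)); snap("scene","s7.png"); print(ctrl.get_state()["time"])
E
```

```text
end [-0.07   0.076] F 0.4 t 33.9917
end [-0.07    0.0673] F 16.2 t 35.4917
end [-0.155  0.024] F 0.2 t 39.9417
end [-0.1479  0.024 ] F 19.3 t 41.1917
{'top': ([0.6258, -0.0408, 0.1344], np.float64(0.04)), 'scene': ([0.6317, -0.0442, 0.111], np.float64(0.052)), 'both': ([0.6267, -0.0415, 0.1281], np.float64(0.127))}
42.8583
```

View pics/t7z.png

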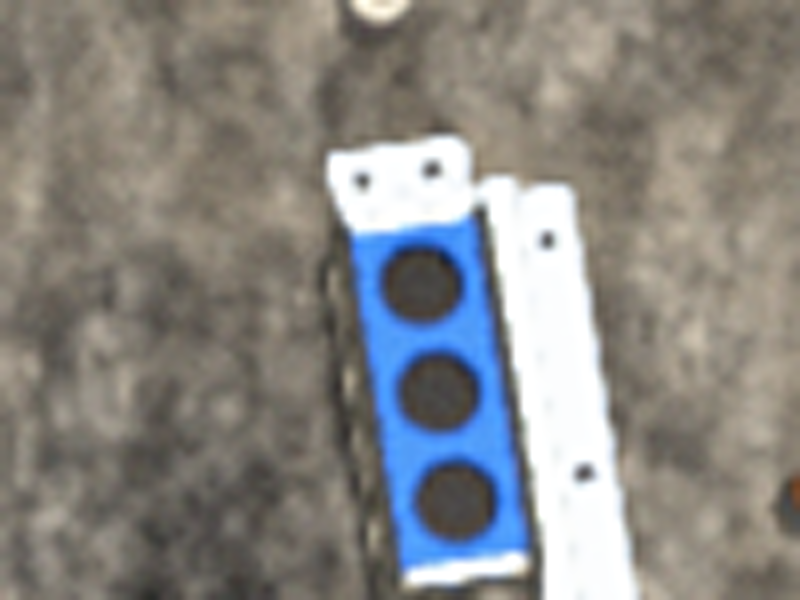

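View pics/s7.png

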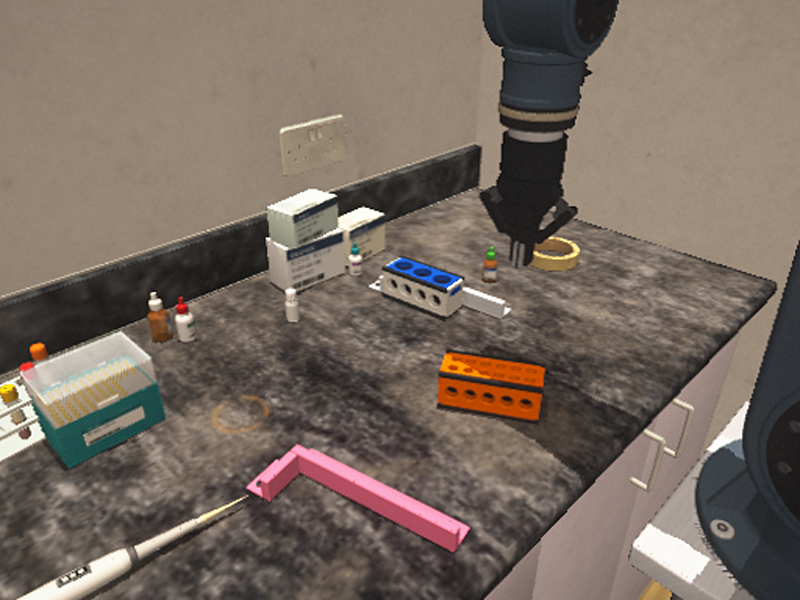

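Both pushes ended on hard contact (16 N and 19 N, well above the sliding friction). The fitted angle matches the rail and all three bottles are in place. Handing in.

```bash
python3 - <<'E'
from h import *
print(ctrl.finish_job()); print(ctrl.get_state()["time"])
E
```

```text
the job is handed in; nothing more can be done
None
the job is handed in; nothing more can be done
```

I rolled the rack over twice and pushed it into the corner of the silver stop, blue face up, then handed the job in at about 43 s of the 72 s. No verdict was reported.

- **First push:** a straight push near the top slid the rack 34 mm without tipping it. That left enough room for both rolls.
- **Rolls:** I then followed the tipping arc with the open fingers. This gave two quarter rolls, with the blue face on the side and then on top, and the rack was at rest after each. It was never lifted off the bench.
- **Seating:** I squared the rack against the long rail with the open fingers and pushed it against the short arm with the fingers shut. I then repeated both pushes gently, and they ended on hard contact at about 16 N and 19 N.

**Last checks:**
- **Angle:** the rack's fitted angle is 0.128 rad, against 0.127 rad for the rail.
- **Bottles:** all three stand where they were, judged by eye in the camera picture only.
- **Position:** the two-camera fit puts the rack at (0.627, -0.042), against the calculated home of (0.629, -0.046). That leaves a disagreement of about 4 mm toward a gap at the rail, and about 5 mm by the top camera alone. The side camera and the contact forces suggest less or no gap. I took the difference as calibration and mask error.

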